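# Close up the coffee mill

### The arm

A 6-joint arm with a two-finger parallel gripper is mounted at the origin on the work surface; the furniture and walls round the work are solid. World frame = base frame: x ahead of the robot, y to its left, z up, the work surface at z = 0. Lengths are in m, angles in rad, forces in N, time in s.
With the tool pointing down it reaches from about 0.35 to 0.775 m from the base axis. Payload 7.3 kg.
Tool frame: the origin (TCP) lies on the centre line of the jaws, within the pads' length; the fingertips stand ahead of it and the grasp point (between the pads) lies 11 mm behind it (robot.nose_length is the z of the fingertips in the tool frame, in m); z points along the fingers, y is the line along which they close (so a half turn about z gives the same grasp; the last joint's range is limited). The gripper opens to 92 mm and grips with 3 to 60 N. Pads are 19 mm wide; open, the fingers measure 130 mm over their backs; the gripper's body (75 mm by 190 mm) begins 47 mm behind the grasp point.
Start: joints at [-1.379, 0.342, 1.524, -0, 1.275, -0.146], TCP at [0.174, -0.495, 0.235] pointing down, gripper open.
Joint ranges: [-2.53, 2.53], [-0.77, 2.02], [0.04, 2.7], [-1, 4.14], [0.28, 2.66], [-3.11, 3.11]. Speed limits (rad/s): [2.57, 2.57, 3.14, 3.14, 3.14, 3.14].

### API

Orientations are given as [roll, pitch, yaw] about the fixed x, y, z axes, in that order (R = Rz(yaw) Ry(pitch) Rx(roll)).
In Python, from cell import robot, cams gives the robot as it stands. The module is installed in compiled form; this text tells all that it offers.
- The arm moves only by the tool carry_out, never from a script. Its argument "deltas" is a list of rows, each a list of 7 numbers: the shift along the tool's x, y, z in cm, then the turn, a rotation vector about the tool's x, y, z in rad, then the opening, from 0 (shut) to 1 (fully open). A call has exactly 8 rows; each row shifts and turns the commanded pose from where the row before left it, along the tool's axes as they then stand; what a row does not reach is not made up. A row lasts 1/12 s, in which the tool goes at most 41.7 mm and 7.16 degrees, less where a joint would pass 70% of its speed; a pose out of reach is approached as far as the arm can. A call is refused whole if a number of a shift passes 4.17 or a number of a turn 0.125, either way. A call with a gripper value outside its range is refused whole. The fingers move at their own pace and stop on an object; "force" is the grip in N (left out, the last holds). Time passes only in rows, so rows that do not move let the fingers close, or fill a call up. It gives the time, the measured TCP pose, the force, the opening and the grip force at its end, in the units of the state.
- robot.observe(): the state, without advancing time (a new reading comes with each control period).
- cams.read_camera(name): name is "side" or "top" or "wrist"; returns a dict with "image" (400x640x3 uint8, blue, green, red), "depth" (400x640 float32, m along the optical axis (not along the pixel's ray), 0 where there is no reading), "fx", "fy", "cx", "cy" (pixels), "world_to_cam" (4x4, takes a point from world to camera coordinates). Camera axes: x right, y up, looking along -z (the intrinsics and any distortion apply to the point x, -y, -z); pixel columns grow to the right and rows downward; lengths in m; the calibration is good to about 2 mm. A picture is of the moment at which its call begins.
- robot.hand_in(): hands the job in; it is judged then, once.
The state is a dict: "time": time; "qpos": joint angles; "qvel": joint speeds; "joint_efforts": joint torques, N m; "tool_pos": TCP position; "tool_rot": TCP orientation; "contact_force": force on the tool from outside, world axes, zero at the start; "torque": the same for the moment, N m; "opening": finger opening in m; "grip_force": force on a finger pad.
Only numpy, scipy, OpenCV 4.12 (cv2) and the standard library are available. Lean on these libraries where they do the work, as an engineer would, in place of code of your own. Each camera call takes 0.05 s, during which the arm holds its last target. There are 200 camera calls.

### The job

The coffee mill is being closed up after use: its drawer is still out and its crank hangs over the drawer, in the way. With the fingertips, push the crank round to the back of the mill, pointing straight away from the drawer side, and push the drawer fully home. Only push, gently: do not grip, lift or tip the mill or shove it out of its place, and leave the mug, the teaspoon and the sugar jar where they are.

Things in the scene. Friction and masses are not known exactly. Their poses are not given: they have to be found in the camera images.
- coffee_mill: the wooden box mill, loose on the table, 0.8 to 1.2 kg (it slides when pushed with more than about 5 N, so a drawer that has reached its stop pushes the mill along). Origin on the table under the box; its own -x looks out of the drawer side, +z up. The box spans x -64 to 73 mm, y -44 to 93 mm, z 0 to 115 mm in this frame (its top and base boards overhang the walls by 6 mm); on it stands a round open hopper (102 mm wide, centred on the crank axis) up to z = 151 mm
- coffee_mill_drawer (a joint): how far the mill's drawer is out (m): 0 fully home, at most 0.075. It slides freely (about 0.2 N) and stays where it is left. The drawer front is 105 mm wide, from z = 11 to 57 mm; fully home it lies 7 mm behind the edge of the mill's top board
- drawer_knob (a point): middle of the outer end of the small round knob (16 mm across, sticking out 16 mm) in the middle of the drawer front, 34 mm above the table; moves with the drawer and is to be pushed along the mill's +x. With the drawer home the knob end stands 9 mm out past the edge of the top board
- coffee_mill_crank (a joint): angle of the crank about the upright axis (rad), growing anticlockwise seen from above: 0 points to the mill's -y side, 1.57 to its back (+x, away from the drawer), 3.14 to its +y side, 4.71 out over the drawer. It has no stops and turns either way (anticlockwise past 6.28 the value goes on growing, so the back is then 7.85), lightly (about 0.3 N at the knob, more when moved fast), and stays where it is left
- crank_axis (a point): point on the crank's upright axis, fixed to the mill, 198 mm above the table; at x = 5, y = 24 mm in the mill's frame
- crank_knob (a point): centre of the wooden knob at the end of the crank, 102 mm from the axis and 198 mm above the table. The knob is 30 mm across and spans heights of 180 to 217 mm; the crank's flat arm under it, 15 mm wide, spans 162 to 181 mm, so there are 11 mm of air between the arm and the hopper
- enamel_mug: dark enamelled mug, 88 mm wide, 80 mm high, standing beside the mill; leave alone. Origin at the middle of its underside
- teaspoon: teaspoon with a blue handle, 138 mm long, 13 mm high, lying in front of the drawer; leave alone. Origin at its middle
- sugar_jar: glass clip-top jar, 121x106 mm, 99 mm high, standing to the left; leave alone. Origin at the middle of its underside

How it is judged:
By the outcome, as a careful person would: the job done as asked, in the order asked, and still so for the second after the job is handed in, with the robot touching nothing.
It also fails if it takes over 72 s, if anything falls off the work surface, if the arm or the gripper's body presses on something with over 40 N, if the wrist force passes 120 N, or if a joint passes its speed limit or range.

## Working session

There is one attempt and no reset: what is moved stays moved. The work goes in short steps, Python scripts to look and compute and a tool call to move; the robot and the scene stay as the last step left them, time stands still between calls to the robot, and variables do not carry over. Pictures are saved under pics/ and viewed, at most 10 in all, crops included, and the job is handed in when it is done.

Besides the shell and the picture viewer there is one more tool, called after "Request:" by a JSON object that holds its "api" and its "payload", one argument or row to a line. carry_out: Moves the arm, as the interface text tells. Its arguments: {"type":"object","properties":{"deltas":{"type":"array","items":{"type":"array","items":{"type":"number"}}},"force":{"type":"number"}},"required":["deltas"]}

```bash
mkdir -p pics; cat > h.py <<'E'
import numpy as np,cv2
from cell import robot,cams
def snap(n,f):
    d=cams.read_camera(n); np.savez(f'pics/{f}.npz',**{k:d[k] for k in d}); cv2.imwrite(f'pics/{f}.png',d['image']); return d
def load(f): return np.load(f'pics/{f}.npz')
def pt(d,u,v,z=None):
    "world point of pixel; with z: on that height plane, else from depth"
    T=np.linalg.inv(d['world_to_cam']); r=np.array([(u-d['cx'])/d['fx'],-(v-d['cy'])/d['fy'],-1])
    if z is None:
        return (T@np.r_[r*np.median(d['depth'][v-1:v+2,u-1:u+2]),1])[:3]
    w=T[:3,:3]@r; return T[:3,3]+w*(z-T[2,3])/w[2]
E
python3 - <<'E'
from h import *
a=snap('top','t0')
b=snap('side','s0')
print(robot.observe(),robot.nose_length)
cv2.imwrite('pics/t0b.png',cv2.resize(a['image'],(800,500)));cv2.imwrite('pics/s0b.png',cv2.resize(b['image'],(800,500)))
E
```

```text
{'time': 0.1, 'qpos': array([-1.37900833e+00,  3.42675912e-01,  1.52489380e+00, -3.79160103e-05,
        1.27540158e+00, -1.46058756e-01]), 'qvel': array([ 1.32173584e-04, -1.41511615e-03, -1.74179031e-03, -2.11463516e-04,
        1.15476520e-03, -6.43477125e-05]), 'joint_efforts': array([ 1.17276752e-03, -4.32005560e+01, -2.44693726e+01,  7.18858279e-02,
        5.26564009e-02, -5.08525966e-05]), 'tool_pos': array([ 0.17392993, -0.49498969,  0.23411225]), 'tool_rot': array([-3.14022341e+00, -1.64775153e-04,  3.37857705e-01]), 'contact_force': array([-0.14832446, -0.03403446, -0.35133374]), 'torque': array([ 0.03175643, -0.00370791, -0.0407534 ]), 'grip_force': 0.0, 'opening': 0.09180066418501713} 0.008
```

View pics/t0b.png

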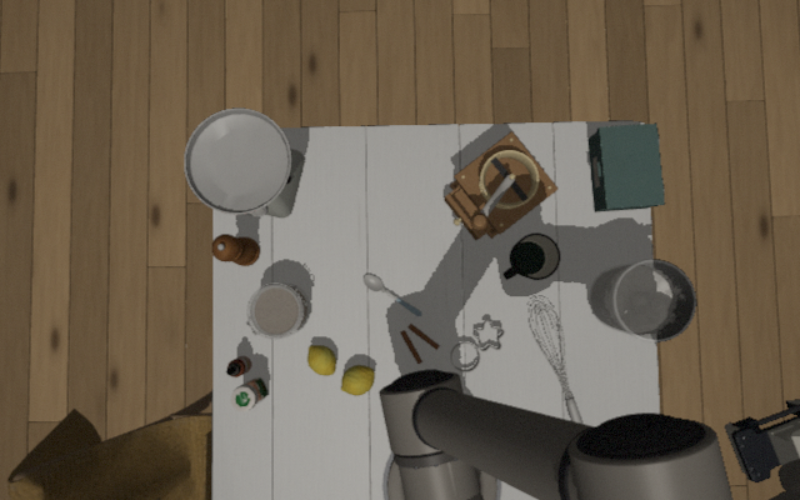

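View pics/s0b.png

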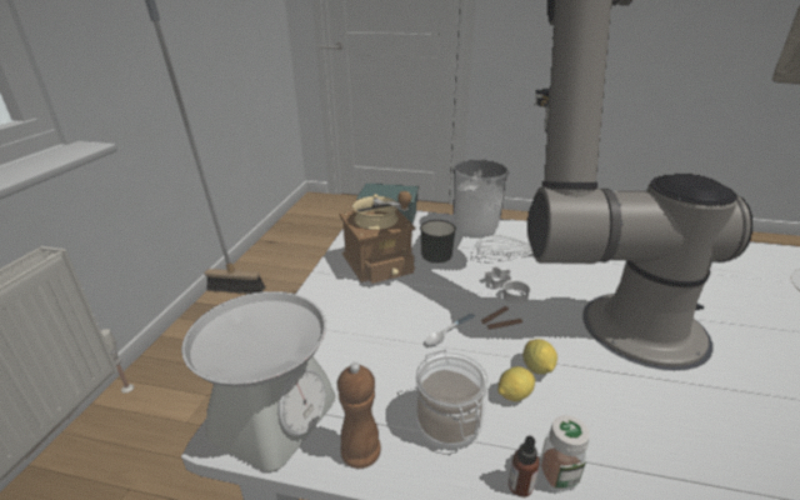

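The top view shows the mill at about (505,187), with the drawer at its lower left (465,208). The crank knob is at about (481,222), the mug at (533,257) and the spoon at (390,293). I'll enlarge the mill next.

```bash
python3 - <<'E'
from h import *
d=load('t0'); im=d['image'][95:235,340:480]
cv2.imwrite('pics/t0c.png',cv2.resize(im,(588,588),interpolation=cv2.INTER_CUBIC))
print(d['fx'],d['cx'],d['cy'],np.linalg.inv(d['world_to_cam']).round(3))
E
```

```text
475.4276159711666 315.034766374678 192.77173556068308 [[-0.017  0.997 -0.069  0.398]
 [-1.    -0.018 -0.015  0.067]
 [-0.016  0.069  0.997  1.196]
 [ 0.     0.     0.     1.   ]]
```

View pics/t0c.png

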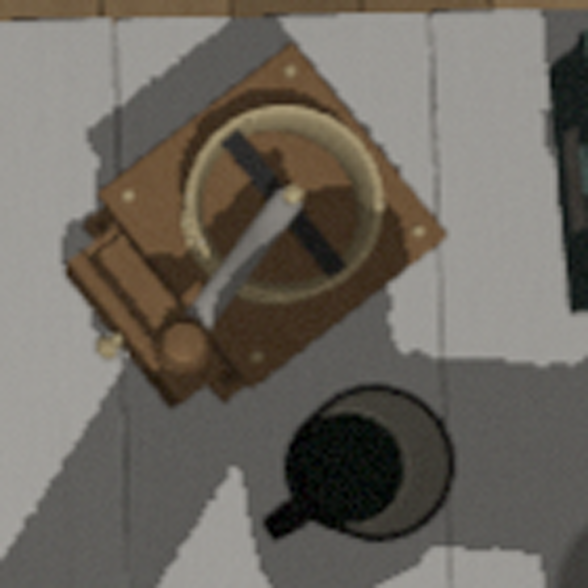

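The crop shows the board corners at (98,190), (290,42), (447,235) and about (228,402). The axis is at (292,195), the crank knob at (184,345) and the drawer knob at (107,346).

```bash
python3 - <<'E'
from h import *
d=load('t0')
def P(u,v,z): return pt(d,340+u/4.2-.4,95+v/4.2-.4,z)
C=[P(*c,.115)[:2] for c in [(98,190),(290,42),(447,235),(228,402)]]
C=np.array(C);print(C.round(4),[np.linalg.norm(C[i]-C[i-1]).round(4) for i in range(4)])
m=np.array([[-64,93],[73,93],[73,-44],[-64,-44]])/1e3 # left,top,right,bottom
mc=m.mean(0);cc=C.mean(0);H=((m-mc).T@(C-cc));th=np.arctan2(H[0,1]-H[1,0],H[0,0]+H[1,1])
R=np.array([[np.cos(th),-np.sin(th)],[np.sin(th),np.cos(th)]]);o=cc-R@mc
print('yaw',th,np.degrees(th),'org',o,'res',(C-(m@R.T+o)).round(4).tolist())
ax=o+R@[.005,.024]
print('axis pred',ax,'meas',P(292,195,.185)[:2])
k=P(184,345,.217)[:2];print('knob',k,np.linalg.norm(k-ax), 'mill ang', np.degrees(np.arctan2(*(R.T@(k-ax))[::-1]))+90)
dk=P(107,346,.034)[:2];print('drawer knob',dk,'mill',R.T@(dk-o))
mu=P(372,462,.08)[:2];print('mug',mu,'mill',R.T@(mu-o))
print('r axis',np.hypot(*ax))
# depth-based top points
for u,v in [(130,215),(290,70),(420,240),(184,345)]: print(pt(d,int(340+u/4.2),int(95+v/4.2)).round(3))
E
```

```text
[[ 0.5928 -0.0284]
 [ 0.6725 -0.1354]
 [ 0.5643 -0.2172]
 [ 0.4755 -0.0959]] [np.float64(0.1353), np.float64(0.1334), np.float64(0.1357), np.float64(0.1503)]
yaw -0.9598612687326484 -54.99599961645328 org [ 0.55361555 -0.12957318] res [[-0.0003, -0.0046], [0.0009, 0.0006], [0.0048, -0.0026], [-0.0054, 0.0065]]
axis pred [ 0.57614241 -0.11990153] meas [ 0.57559995 -0.12082835]
knob [ 0.49662929 -0.05968798] 0.09973969405279519 mill ang -72.13985528413932
drawer knob [ 0.51532657 -0.03863054] mill [-0.09645605  0.0208048 ]
mug [ 0.44302081 -0.18019499] mill [-0.02197593 -0.11962785]
r axis 0.5884865745115379
[ 0.578 -0.044  0.114]
[ 0.657 -0.135  0.117]
[ 0.561 -0.203  0.115]
[ 0.496 -0.059  0.217]
```

Request:
{"api": "carry_out", "payload": {
  "deltas": [
    [0,0,-2.5,0,0,0,0],
    [0,0,-2.5,0,0,0,0],
    [2.43,-1.64,0,0,0,0,0],
    [2.43,-1.64,0,0,0,0,0],
    [2.43,-1.64,0,0,0,0,0],
    [2.43,-1.64,0,0,0,0,0],
    [2.43,-1.64,0,0,0,0,0],
    [2.43,-1.64,0,0,0,0,0]
  ]
}}

```text
time: 0.77
tool_pos: [0.2794, -0.3528, 0.2844]
tool_rot: [-3.141, 0.0, 0.337]
contact_force: [0.5, -1.2, 0.3]
opening: 0.0431
grip_force: 0.0
```

Request:
{"api": "carry_out", "payload": {
  "deltas": [
    [2.43,-1.64,0,0,0,0,0],
    [2.43,-1.64,0,0,0,0,0],
    [2.43,-1.64,0,0,0,0,0],
    [2.43,-1.64,0,0,0,0,0],
    [2.43,-1.64,0,0,0,0,0],
    [2.43,-1.64,0,0,0,0,0],
    [2.43,-1.64,0,0,0,0,0],
    [2.43,-1.64,0,0,0,0,0]
  ]
}}

```text
time: 1.43
tool_pos: [0.4194, -0.1645, 0.2845]
tool_rot: [-3.141, 0.0, 0.338]
contact_force: [0.5, -0.6, 0.2]
opening: 0.0003
grip_force: 0.0
```

Request:
{"api": "carry_out", "payload": {
  "deltas": [
    [2.43,-1.64,0,0,0,0,0],
    [2.43,-1.64,0,0,0,0,0],
    [2.43,-1.64,0,0,0,0,0],
    [2.43,-1.64,0,0,0,0,0],
    [2.43,-1.64,0,0,0,0,0],
    [2.43,-1.64,0,0,0,0,0],
    [0,0,0,0,0,0,0],
    [0,0,0,0,0,0,0]
  ]
}}

```text
time: 2.1
tool_pos: [0.524, -0.0237, 0.2839]
tool_rot: [-3.141, 0.001, 0.34]
contact_force: [-0.7, -0.1, 0.2]
opening: 0.0008
grip_force: 0.0
```

Request:
{"api": "carry_out", "payload": {
  "deltas": [
    [0,0,0,0,0,-0.118,0],
    [0,0,0,0,0,-0.118,0],
    [0,0,0,0,0,-0.118,0],
    [0,0,0,0,0,-0.118,0],
    [0,0,0,0,0,-0.118,0],
    [0,0,0,0,0,0,0],
    [0,0,0,0,0,0,0],
    [0,0,0,0,0,0,0]
  ]
}}

```text
time: 2.77
tool_pos: [0.5235, -0.0254, 0.2847]
tool_rot: [-3.142, 0.0, 0.924]
contact_force: [-1.1, -0.0, 0.7]
opening: 0.0006
grip_force: 0.0
```

```bash
python3 - <<'E'
from h import *
d=snap('wrist','w1'); T=np.linalg.inv(d['world_to_cam']); print(T.round(3),d['fx'],d['cx'],d['cy'])
E
```

```text
[[ 0.797  0.584  0.153  0.565]
 [-0.604  0.771  0.201  0.028]
 [-0.    -0.253  0.968  0.435]
 [ 0.     0.     0.     1.   ]] 336.30639930193087 309.6950697538119 199.75771489703789
```

View pics/w1.png

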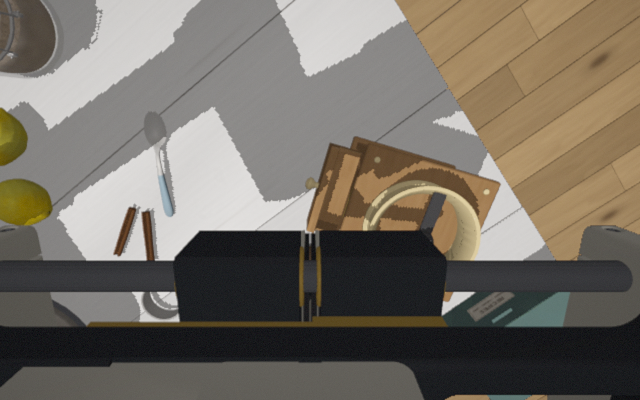

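```bash
python3 - <<'E'
from h import *
d=load('w1'); s=robot.observe(); 
from scipy.spatial.transform import Rotation as Ro
R=Ro.from_euler('xyz',s['tool_rot']).as_matrix()
for u,v in [(205,236),(300,236),(415,236),(185,262),(185,315),(300,315),(308,240),(436,315),(100,275),(308,300)]:
    print(u,v,(R.T@(pt(d,u,v)-s['tool_pos'])*1000).round(0))
E
```

```text
205 236 [ 37. -26. -68.]
300 236 [ 36.  -2. -66.]
415 236 [ 36.  28. -68.]
185 262 [ 36. -27. -82.]
185 315 [ 22. -28. -82.]
300 315 [ 15.  -2. -72.]
308 240 [10.  0. -3.]
436 315 [ 22.  30. -82.]
100 275 [ 29. -50. -76.]
308 300 [ -1.   0. -38.]
```

The wrist view shows the shut fingers near (310,275). The hopper is at (420,215), the drawer with its knob at (312,184), and the spoon is well clear at (160,165). Closed, the fingers are only about 9 mm wide, so I'll open them slightly into a fork and lower them behind the knob.

Request:
{"api": "carry_out", "payload": {
  "deltas": [
    [0,-0.2,1.8,0,0,0,0.16],
    [0,0,1.8,0,0,0,0.16],
    [0,0,1.8,0,0,0,0.16],
    [0,0,1.8,0,0,0,0.16],
    [0,0,1.65,0,0,0,0.16],
    [-0.5,0,0,0,0,0,0.16],
    [-0.5,0,0,0,0,0,0.16],
    [0,0,0,0,0,0,0.16]
  ]
}}

```text
time: 3.48
tool_pos: [0.5162, -0.0325, 0.1972]
tool_rot: [3.14, -0.0, 0.926]
contact_force: [0.6, 1.0, 0.8]
opening: 0.0144
grip_force: 0.0
```

```bash
python3 - <<'E'
from h import *
a=snap('top','t1'); im=a['image'][80:250,320:490]
cv2.imwrite('pics/t1c.png',cv2.resize(im,(595,595),interpolation=cv2.INTER_CUBIC))
E
```

```text
(no output)
```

View pics/t1c.png

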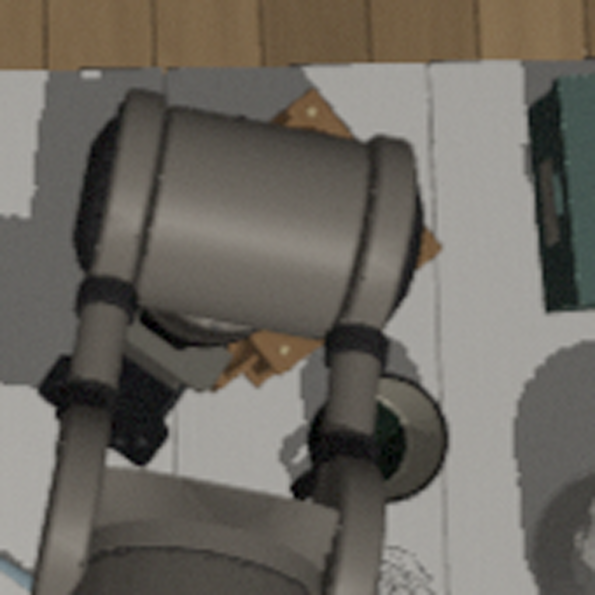

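The arm hides the crank from the top camera here, so I'll go on by calculation and the force readings.

Request:
{"api": "carry_out", "payload": {
  "deltas": [
    [-0.55,0,0,0,0,0,0.16],
    [-0.55,0,0,0,0,0,0.16],
    [-0.717,-0.132,0,0,0,-0.0698,0.16],
    [-0.717,-0.132,0,0,0,-0.0698,0.16],
    [-0.717,-0.132,0,0,0,-0.0698,0.16],
    [-0.717,-0.132,0,0,0,-0.0698,0.16],
    [-0.717,-0.132,0,0,0,-0.0698,0.16],
    [-0.717,-0.132,0,0,0,-0.0698,0.16]
  ]
}}

```text
time: 4.2
tool_pos: [0.4831, -0.0754, 0.1968]
tool_rot: [3.141, -0.0, 1.35]
contact_force: [-0.1, 1.6, 0.7]
opening: 0.0146
grip_force: 0.3
```

```bash
python3 - <<'E'
from h import *
d=snap('wrist','w2');cv2.imwrite('pics/w2.png',d['image'])
E
```

```text
(no output)
```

View pics/w2.png

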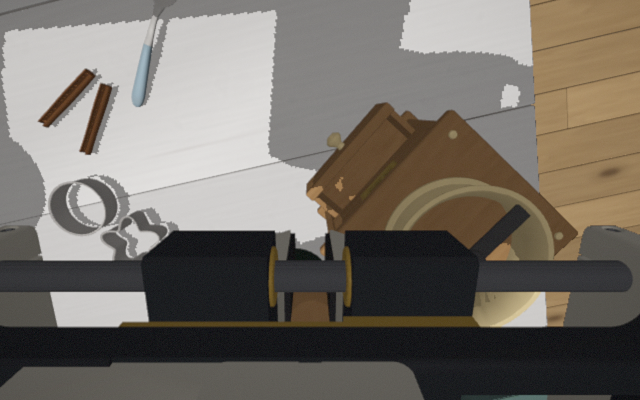

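The view shows the wooden knob nested between the fingers at (310,300), with the mill at (440,180) in place. I'll push on round.

Request:
{"api": "carry_out", "payload": {
  "deltas": [
    [-0.717,-0.132,0,0,0,-0.0698,0.16],
    [-0.717,-0.132,0,0,0,-0.0698,0.16],
    [-0.717,-0.132,0,0,0,-0.0698,0.16],
    [-0.717,-0.132,0,0,0,-0.0698,0.16],
    [-0.717,-0.132,0,0,0,-0.0698,0.16],
    [-0.717,-0.132,0,0,0,-0.0698,0.16],
    [-0.717,-0.132,0,0,0,-0.0698,0.16],
    [-0.717,-0.132,0,0,0,-0.0698,0.16]
  ]
}}

```text
time: 4.92
tool_pos: [0.4734, -0.1321, 0.1965]
tool_rot: [-3.141, -0.0, 1.906]
contact_force: [-1.2, 0.2, 0.4]
opening: 0.0149
grip_force: 0.8
```

Request:
{"api": "carry_out", "payload": {
  "deltas": [
    [-0.717,-0.132,0,0,0,-0.0698,0.16],
    [-0.717,-0.132,0,0,0,-0.0698,0.16],
    [-0.717,-0.132,0,0,0,-0.0698,0.16],
    [-0.717,-0.132,0,0,0,-0.0698,0.16],
    [-0.717,-0.132,0,0,0,-0.0698,0.16],
    [-0.717,-0.132,0,0,0,-0.0698,0.16],
    [-0.717,-0.132,0,0,0,-0.0698,0.16],
    [-0.717,-0.132,0,0,0,-0.0698,0.16]
  ]
}}

```text
time: 5.58
tool_pos: [0.4957, -0.1857, 0.1964]
tool_rot: [-3.14, -0.0, 2.465]
contact_force: [-2.1, -0.9, -0.5]
opening: 0.0147
grip_force: 1.2
```

Request:
{"api": "carry_out", "payload": {
  "deltas": [
    [-0.717,-0.132,0,0,0,-0.0698,0.16],
    [-0.717,-0.132,0,0,0,-0.0698,0.16],
    [-0.717,-0.132,0,0,0,-0.0698,0.16],
    [-0.717,-0.132,0,0,0,-0.0698,0.16],
    [-0.717,-0.132,0,0,0,-0.0698,0.16],
    [-0.717,-0.132,0,0,0,-0.0698,0.16],
    [-0.717,-0.132,0,0,0,-0.0698,0.16],
    [-0.717,-0.132,0,0,0,-0.0698,0.16]
  ]
}}

```text
time: 6.25
tool_pos: [0.5433, -0.219, 0.1966]
tool_rot: [-3.141, -0.0, 3.023]
contact_force: [-0.4, -1.3, 0.6]
opening: 0.0147
grip_force: 0.7
```

Request:
{"api": "carry_out", "payload": {
  "deltas": [
    [-0.717,-0.132,0,0,0,-0.0698,0.16],
    [-0.717,-0.132,0,0,0,-0.0698,0.16],
    [-0.717,-0.132,0,0,0,-0.0698,0.16],
    [-0.717,-0.132,0,0,0,-0.0698,0.16],
    [-0.717,-0.132,0,0,0,-0.0698,0.16],
    [-0.717,-0.132,0,0,0,-0.0698,0.16],
    [0,0,0,0,0,0,0.16],
    [0,0,0,0,0,0,0.16]
  ]
}}

```text
time: 6.92
tool_pos: [0.5863, -0.2237, 0.1962]
tool_rot: [3.142, -0.0, -2.846]
contact_force: [-0.5, -0.1, -0.5]
opening: 0.0145
grip_force: 0.0
```

```bash
python3 - <<'E'
from h import *
d=snap('wrist','w3');d=snap('top','t3')
i=np.hstack([cv2.resize(d['image'][80:250,320:490],(400,400),interpolation=cv2.INTER_CUBIC),cv2.resize(cv2.imread('pics/w3.png')[:,120:520],(400,400))])
cv2.imwrite('pics/c3.png',i)
E
```

```text
(no output)
```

View pics/c3.png

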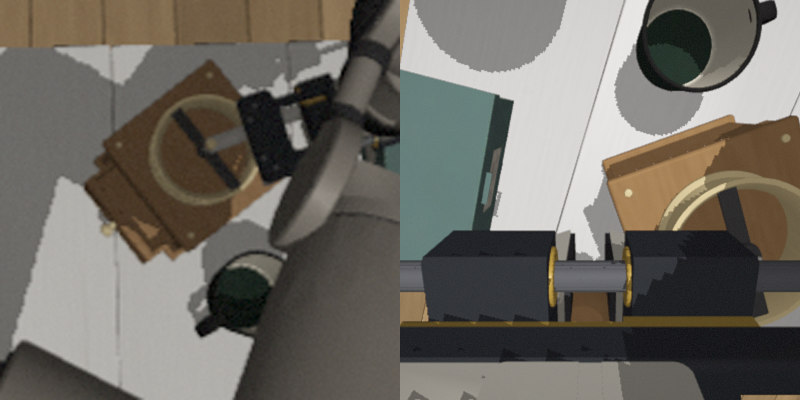

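The crank is now about 20° short of the back. Before closing the rest, I'll check how high the green box is, because the gripper body swings toward it.

```bash
python3 - <<'E'
from h import *
d=load('t0')
for u,v in [(476,106),(500,130),(522,105),(478,160),(525,160),(500,110)]: print(u,v,pt(d,u,v).round(3))
E
```

```text
476 106 [ 0.685 -0.314  0.04 ]
500 130 [ 0.616 -0.355  0.081]
522 105 [ 0.674 -0.409  0.081]
478 160 [ 0.553 -0.319  0.023]
525 160 [ 0.544 -0.41   0.081]
500 110 [ 0.663 -0.356  0.084]
```

Request:
{"api": "carry_out", "payload": {
  "deltas": [
    [-0.663,-0.124,0,0,0,-0.0646,0.16],
    [-0.663,-0.124,0,0,0,-0.0646,0.16],
    [-0.663,-0.124,0,0,0,-0.0646,0.16],
    [0,0,0,0,0,0,0.16],
    [0,0,0,0,0,0,0.16],
    [0,0,0,0,0,0,0.16],
    [0,0,0,0,0,0,0.16],
    [0,0,0,0,0,0,0.16]
  ]
}}

```text
time: 7.68
tool_pos: [0.6059, -0.2202, 0.1964]
tool_rot: [-3.142, -0.0, -2.65]
contact_force: [0.7, -0.2, 0.2]
opening: 0.0146
grip_force: 0.0
```

Request:
{"api": "carry_out", "payload": {
  "deltas": [
    [-0.663,-0.124,0,0,0,-0.0646,0.16],
    [-0.663,-0.124,0,0,0,-0.0646,0.16],
    [0,0,0,0,0,0,0.16],
    [0,0,0,0,0,0,0.16],
    [1,0,0,0,0,0,0.16],
    [2,0,0,0,0,0,0.16],
    [3,0,0,0,0,0,0.16],
    [3,0,0,0,0,0,0.16]
  ]
}}

```text
time: 8.35
tool_pos: [0.5443, -0.2685, 0.1961]
tool_rot: [3.142, -0.0, -2.52]
contact_force: [-1.0, -0.2, -0.0]
opening: 0.0148
grip_force: 0.0
```

```bash
python3 - <<'E'
from h import *
d=snap('top','t4'); im=d['image'][90:220,340:470]
cv2.imwrite('pics/t4c.png',cv2.resize(im,(598,598),interpolation=cv2.INTER_CUBIC))
E
```

```text
(no output)
```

View pics/t4c.png

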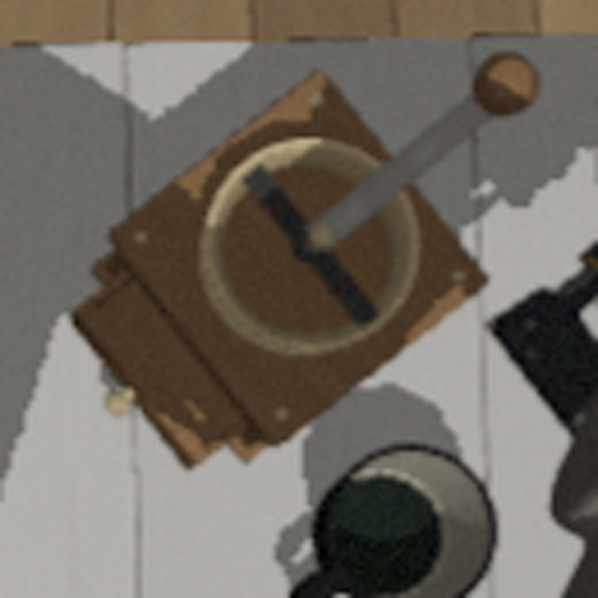

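The mill is clear in this view. The corner screws are at (140,238), (318,98), (459,275) and (281,414), the crank knob top at (506,83) and the drawer knob at (118,402).

```bash
python3 - <<'E'
from h import *
d=load('t4')
def P(u,v,z): return pt(d,340+u/4.6-.4,90+v/4.6-.4,z)[:2]
C=np.array([P(*c,.115) for c in [(140,238),(318,98),(459,275),(281,414)]])
B=np.array([P(*c,.115) for c in [(109,235),(322,70),(488,280)]])
e=C-np.roll(C,1,0);print(np.linalg.norm(e,axis=1))
m=np.array([[-1,1],[1,1],[1,-1],[-1,-1]]);s=C-C.mean(0)
th=np.arctan2((m[:,0]*s[:,1]-m[:,1]*s[:,0]).sum(),(m*s).sum());print('yaw',np.degrees(th),'center',C.mean(0), (B[0]+B[2])/2)
e=B[1]-B[0];f=B[1]-B[2];print(np.degrees([np.arctan2(e[1],e[0]),np.arctan2(f[1],f[0])-np.pi/2]))
R=np.array([[np.cos(th),-np.sin(th)],[np.sin(th),np.cos(th)]])
ax=C.mean(0)+R@[.0005,-.0005];print('axis',ax)
k=P(506,83,.217);print('knob',k,np.linalg.norm(k-ax),'crank world deg',np.degrees(np.arctan2(*(k-ax)[::-1])))
dk=P(118,402,.034);print('dk',dk,'mill',R.T@(dk-ax)+[.005,.024])
# knob by depth
T=np.linalg.inv(d['world_to_cam']);pts=[]
for v in range(95,125):
  for u in range(435,462):
    z=d['depth'][v,u]
    if z>0:
      p=(T@np.r_[z*(u-d['cx'])/d['fx'],-z*(v-d['cy'])/d['fy'],-z,1])[:3]
      if p[2]>.205: pts.append(p)
pts=np.array(pts);(c,r,_)=cv2.minAreaRect((pts[:,:2]*1000).astype(np.float32));print(len(pts),pts.mean(0),c,r,np.degrees(np.arctan2(*(pts.mean(0)[:2]-ax)[::-1])))
E
```

```text
[0.1119213  0.1137606  0.11266902 0.11269169]
yaw -53.077639029658165 center [ 0.57842587 -0.12346213] [ 0.57763346 -0.12279133]
[-53.15179019 -53.74528921]
axis [ 0.57832651 -0.12416222]
knob [ 0.63840103 -0.20092949] 0.09747903085234423 crank world deg -51.954907345192076
dk [ 0.51529302 -0.03906047] mill [-0.10090087  0.02473122]
156 [ 0.63945859 -0.20306111  0.21327889] (640.2749633789062, -204.1182098388672) (28.61969566345215, 28.27080535888672) -52.230921877372204
```

The crank is within about 1° of the mill's back, and the drawer is still about 28 mm out. For the drawer I'll go round and tilt the hand about 35°, so its body stays clear of the top board.

Request:
{"api": "carry_out", "payload": {
  "deltas": [
    [0,0,-3,0,0,0,0],
    [0,0,-3,0,0,0,0],
    [-1.08,2.77,0,0,0,0,0],
    [-1.08,2.77,0,0,0,0,0],
    [-1.08,2.77,0,0,0,0,0],
    [-1.08,2.77,0,0,0,0,0],
    [-1.08,2.77,0,0,0,0,0],
    [-1.08,2.77,0,0,0,0,0]
  ]
}}

```text
time: 9.07
tool_pos: [0.5003, -0.0944, 0.2563]
tool_rot: [-3.141, -0.0, -2.522]
contact_force: [0.2, 0.1, -0.0]
opening: 0.0003
grip_force: 0.0
```

Request:
{"api": "carry_out", "payload": {
  "deltas": [
    [-1.08,2.77,0,0,0,0,0],
    [-1.08,2.77,0,0,0,0,0],
    [-1.08,2.77,0,0,0,0,0],
    [-1.08,2.77,0,0,0,0,0],
    [0,0,0,0,0,0.119,0],
    [0,0,0,0,0,0.119,0],
    [0,0,0,0,0,0.119,0],
    [0,0,0,0,0,0.119,0]
  ]
}}

```text
time: 9.73
tool_pos: [0.4715, 0.0198, 0.2564]
tool_rot: [-3.141, 0.0, -3.003]
contact_force: [0.6, 0.2, 0.7]
opening: 0.0005
grip_force: 0.0
```

Request:
{"api": "carry_out", "payload": {
  "deltas": [
    [0,0,0,0,0,0.119,0],
    [0,0,0,0,0,0.119,0],
    [0,0,0,0,0,0.119,0],
    [0,0,0,0,0,0.119,0],
    [0,0,0,0,0,0.119,0],
    [0,0,0,0,0,0.119,0],
    [0,0,0,0,0,0.119,0],
    [0,0,0,0,0,0.119,0]
  ]
}}

```text
time: 10.4
tool_pos: [0.4716, 0.0194, 0.2563]
tool_rot: [-3.141, 0.0, 2.328]
contact_force: [-0.7, 0.3, 0.3]
opening: 0.0002
grip_force: 0.0
```

Request:
{"api": "carry_out", "payload": {
  "deltas": [
    [0,0,0,0,0,0.119,0],
    [0,0,0,0,0,0,0],
    [0,0,0,0,-0.122,0,0],
    [0,0,0,0,-0.122,0,0],
    [0,0,0,0,-0.122,0,0],
    [0,0,0,0,-0.122,0,0],
    [0,0,0,0,-0.122,0,0],
    [0,0,0,0,0,0,0]
  ]
}}

```text
time: 11.07
tool_pos: [0.4698, 0.0208, 0.2548]
tool_rot: [-3.136, 0.609, 2.225]
contact_force: [-0.7, -0.2, -1.2]
opening: 0.0005
grip_force: 0.0
```

```bash
python3 - <<'E'
from h import *
from scipy.spatial.transform import Rotation as Ro
s=robot.observe();R=Ro.from_euler('xyz',s['tool_rot']).as_matrix();print(s['qpos'].round(2),s['tool_pos'],R.round(3))
m=np.array([.6,-.8,0]);tgt=np.r_[np.array([.578,-.1232])-.1434*m[:2],.036]
print('to pre, tool cm',(R.T@(tgt-s['tool_pos'])*100).round(2),'m in tool',(R.T@m).round(3))
E
```

```text
[ 0.23  0.15  1.9  -0.7   0.95 -0.05] [0.46977126 0.0208064  0.25480248] [[-0.499  0.796  0.343]
 [ 0.651  0.606 -0.458]
 [-0.572 -0.005 -0.82 ]]
to pre, tool cm [ 9.5   0.1  20.05] m in tool [-0.82  -0.007  0.572]
```

Request:
{"api": "carry_out", "payload": {
  "deltas": [
    [1.79,0.015,2.56,0,0,0,0],
    [1.79,0.015,2.56,0,0,0,0],
    [1.79,0.015,2.56,0,0,0,0],
    [1.79,0.015,2.56,0,0,0,0],
    [1.79,0.015,2.56,0,0,0,0],
    [1.79,0.015,2.56,0,0,0,0],
    [1.79,0.015,2.56,0,0,0,0],
    [0,0,0,0,0,0,0]
  ]
}}

```text
time: 11.73
tool_pos: [0.4813, 0.0346, 0.0612]
tool_rot: [-3.106, 0.556, 2.219]
contact_force: [-0.4, -0.5, -0.4]
opening: 0.0002
grip_force: 0.0
```

```bash
python3 - <<'E'
from h import *
from scipy.spatial.transform import Rotation as Ro
s=robot.observe();R=Ro.from_euler('xyz',s['tool_rot']).as_matrix();print(s['qpos'].round(2),s['tool_pos'])
m=np.array([.6,-.8,0])
for k in (.1434,.1184,.0904):
  tgt=np.r_[np.array([.578,-.1232])-k*m[:2],.036]; print(k,'tool cm',(R.T@(tgt-s['tool_pos'])*100).round(2))
print((R.T@m).round(3))
b=snap('side','s5'); 
cv2.imwrite('pics/s5c.png',cv2.resize(b['image'][120:260,240:400],(800,700))[:600])
E
```

```text
[ 0.23  0.51  2.04 -0.99  0.64  0.43] [0.48126552 0.03458297 0.06115477]
0.1434 tool cm [-2.14 -1.59  4.35]
0.1184 tool cm [-4.26 -1.56  5.67]
0.0904 tool cm [-6.64 -1.51  7.15]
[-0.849  0.015  0.528]
```

View pics/s5c.png

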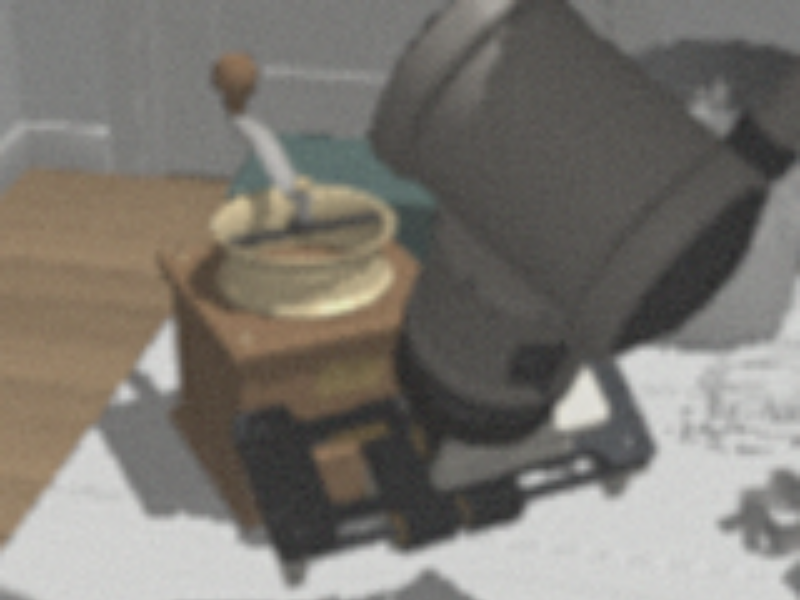

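The side view shows the crank at the back of the mill, at (237,80), and the hand tilted in front of the drawer without contact. Joint 4 is at its range end, so I'll ease the tilt to 25°.

```bash
cat >> h.py <<'E'
from scipy.spatial.transform import Rotation as Ro
def pose():
    s=robot.observe(); return s,Ro.from_euler('xyz',s['tool_rot']).as_matrix()
def want(al):
    m=np.array([.6,-.8,0]);z=m*np.sin(al)-np.array([0,0,np.cos(al)]);y=np.cross([0,0,-1],-m);return np.c_[np.cross(y,z),y,z]
E
python3 - <<'E'
from h import *
s,R=pose();W=want(np.radians(25))
print('rotvec',Ro.from_matrix(R.T@W).as_rotvec().round(3))
tgt=np.r_[np.array([.578,-.1232])-.1434*np.array([.6,-.8]),.036]
print('then shift in new axes',(W.T@(tgt-s['tool_pos'])*100).round(2))
# wrist model check: R = Rz(q1)Ry(q2+q3)Rz(q4)Ry(q5)Rz(q6)*K
q=s['qpos'];M=lambda q:Ro.from_euler('ZYZYZ'[:3],[q[0],q[1]+q[2],q[3]])*Ro.from_euler('YZ',[q[4],q[5]])
K=M(q).inv()*Ro.from_matrix(R);print('K',K.as_euler('xyz').round(2))
for da in (0,.1):
  for dq1 in (0,-.1):
    A=Ro.from_euler('ZY',[q[0]+dq1,q[1]+q[2]+da]).inv()*Ro.from_matrix(W)*K.inv();print(da,dq1,A.as_euler('ZYZ').round(2))
E
```

```text
rotvec [-0.032  0.122  0.001]
then shift in new axes [-2.55 -1.71  4.14]
K [0.   0.   1.57]
0 0 [-0.81  0.57  0.28]
0 -0.1 [-0.83  0.52  0.2 ]
0.1 0 [-0.94  0.5   0.43]
0.1 -0.1 [-0.97  0.46  0.37]
```

```bash
cat >> h.py <<'E'
def want2(al,az):
    m=np.array([np.cos(az),np.sin(az),0]);z=m*np.sin(al)-np.array([0,0,np.cos(al)]);y=np.cross([0,0,-1],-m);return np.c_[np.cross(y,z),y,z]
E
python3 - <<'E'
from h import *
s,R=pose();q=s['qpos'];K=Ro.from_euler('z',np.pi/2)
for al,az in [(25,-53),(25,-38),(28,-33),(30,-33),(25,-30)]:
  W=want2(*np.radians([al,az]))
  o=[]
  for da,dq1 in [(.0,-.15),(.1,-.15),(.2,-.15)]:
    A=Ro.from_euler('ZY',[q[0]+dq1,q[1]+q[2]+da]).inv()*Ro.from_matrix(W)*K.inv();o.append(A.as_euler('ZYZ').round(2)[:2].tolist())
  tgt=np.r_[np.array([.578,-.1232])-.1434*np.array([.6,-.8]),.036]
  print(al,az,o,'rv',Ro.from_matrix(R.T@W).as_rotvec().round(3),'sh',(W.T@(tgt-s['tool_pos'])*100).round(2),'m',(W.T@[.6,-.8,0]).round(3))
E
```

```text
25 -53 [[-0.84, 0.5], [-0.99, 0.44], [-1.19, 0.4]] rv [-0.033  0.122 -0.001] sh [-2.55 -1.71  4.14] m [-0.906 -0.002  0.423]
25 -38 [[-0.85, 0.39], [-1.07, 0.33], [-1.35, 0.3]] rv [-0.158  0.118 -0.231] sh [-2.02 -2.71  3.9 ] m [-0.875 -0.261  0.408]
28 -33 [[-0.99, 0.35], [-1.25, 0.31], [-1.58, 0.29]] rv [-0.208  0.064 -0.302] sh [-1.59 -3.    3.88] m [-0.829 -0.344  0.441]
30 -33 [[-1.09, 0.35], [-1.36, 0.32], [-1.67, 0.31]] rv [-0.213  0.029 -0.299] sh [-1.46 -3.    3.93] m [-0.813 -0.344  0.469]
25 -30 [[-0.83, 0.33], [-1.09, 0.28], [-1.45, 0.25]] rv [-0.225  0.115 -0.354] sh [-1.65 -3.16  3.72] m [-0.833 -0.393  0.389]
```

```bash
python3 - <<'E'
from h import *
s,R=pose();q=s['qpos'];K=Ro.from_euler('z',np.pi/2)
for al,az in [(20,-53),(22,-65),(25,-65),(25,-75),(28,-75),(25,-85),(30,-85)]:
  W=want2(*np.radians([al,az]))
  o=[]
  for da,dq1 in [(.0,-.15),(.1,-.15),(.2,-.15)]:
    A=Ro.from_euler('ZY',[q[0]+dq1,q[1]+q[2]+da]).inv()*Ro.from_matrix(W)*K.inv();o.append(A.as_euler('ZYZ').round(2)[:2].tolist())
  tgt=np.r_[np.array([.578,-.1232])-.1434*np.array([.6,-.8]),.036]
  c=[W@[x,y,-.058]@[.6,-.8,0]*1000 for x in(-.0375,.0375) for y in (-.095,.095)]
  l=[W@[x,y,.008]@[.6,-.8,0]*1000 for x in(-.0095,.0095) for y in (-.005,.005)]
  print(al,az,o,'clear',round(max(l)+9-max(c),1),'rv',Ro.from_matrix(R.T@W).as_rotvec().round(3),'sh',(W.T@(tgt-s['tool_pos'])*100).round(2),'m',(W.T@[.6,-.8,0]).round(3))
E
```

```text
20 -53 [[-0.65, 0.5], [-0.79, 0.42], [-0.98, 0.36]] clear 5.1 rv [-0.033  0.209 -0.002] sh [-2.9  -1.71  3.9 ] m [-0.94  -0.002  0.342]
22 -65 [[-0.7, 0.57], [-0.82, 0.5], [-0.97, 0.44]] clear -10.7 rv [0.062 0.177 0.185] sh [-3.01 -0.83  4.1 ] m [-0.907  0.206  0.367]
25 -65 [[-0.8, 0.59], [-0.92, 0.52], [-1.07, 0.47]] clear -7.0 rv [0.067 0.125 0.183] sh [-2.79 -0.83  4.26] m [-0.887  0.206  0.414]
25 -75 [[-0.75, 0.66], [-0.85, 0.59], [-0.98, 0.53]] clear -22.2 rv [0.15  0.126 0.337] sh [-2.86 -0.07  4.29] m [-0.841  0.373  0.392]
28 -75 [[-0.82, 0.68], [-0.93, 0.62], [-1.05, 0.56]] clear -18.7 rv [0.159 0.075 0.332] sh [-2.63 -0.07  4.43] m [-0.819  0.373  0.436]
25 -85 [[-0.69, 0.72], [-0.78, 0.65], [-0.88, 0.58]] clear -36.4 rv [0.234 0.127 0.49 ] sh [-2.81  0.7   4.27] m [-0.77   0.528  0.359]
30 -85 [[-0.8, 0.77], [-0.88, 0.7], [-0.98, 0.64]] clear -31.1 rv [0.255 0.042 0.479] sh [-2.43  0.7   4.49] m [-0.735  0.528  0.425]
```

```bash
python3 - <<'E'
from h import *
from scipy.optimize import least_squares
s,R0=pose();K=Ro.from_euler('z',np.pi/2)
D=[([-1.379,.3427,1.5249,0,1.2754,-.146],[.17393,-.49499,.23411]),([.23,.15,1.9,-.7,.95,-.05],[.46977,.0208,.2548]),(s['qpos'],s['tool_pos'])]
def fk(q,p):
    h,ox,oy,L1,L2,e,d=p
    A=Ro.from_euler('z',q[0]);F=A*Ro.from_euler('y',q[1]+q[2])
    Rr=F*Ro.from_euler('z',q[3])*Ro.from_euler('y',q[4])*Ro.from_euler('z',q[5])*K
    return A.apply([ox,oy,h])+(A*Ro.from_euler('y',q[1])).apply([0,0,L1])+F.apply([e,0,L2])+Rr.apply([0,0,d]),Rr
prior=np.array([.18,0,.08,.42,.4,0,.25])
f=least_squares(lambda p:np.r_[np.ravel([(fk(q,p)[0]-t)*1000 for q,t in D]),(p-prior)*3],prior);p=f.x
print(p.round(3),(f.fun[:9]).round(1))
ax=np.array([.578,-.1232]);m=np.array([.6,-.8])
for al in (15,18,20,22,25):
  W=want(np.radians(al))
  for k in (.1434,.0904):
    t=np.r_[ax-k*m,.036]
    g=least_squares(lambda q:np.r_[(fk(q,p)[0]-t)*10,(Ro.from_matrix(W).inv()*fk(q,p)[1]).as_rotvec()],s['qpos'])
    print(al,k,g.cost.round(6),g.x.round(2))
E
```

```text
[ 0.223 -0.002  0.077  0.509  0.381  0.047  0.312] [ 0.4 -0.   0.7 -0.3  0.1 -1.   0.2 -0.5  0.2]
15 0.1434 0.0 [-0.05  0.51  1.98 -0.41  0.52 -0.35]
15 0.0904 0.0 [-0.13  0.54  1.9  -0.37  0.54 -0.48]
18 0.1434 0.0 [-0.02  0.51  2.   -0.54  0.49 -0.2 ]
18 0.0904 0.0 [-0.11  0.54  1.93 -0.49  0.5  -0.34]
20 0.1434 0.0 [ 0.    0.51  2.02 -0.63  0.48 -0.1 ]
20 0.0904 0.0 [-0.09  0.54  1.95 -0.58  0.48 -0.24]
22 0.1434 0.0 [ 0.02  0.51  2.03 -0.73  0.47  0.01]
22 0.0904 0.0 [-0.08  0.54  1.96 -0.68  0.47 -0.14]
25 0.1434 0.0 [ 0.05  0.52  2.05 -0.88  0.47  0.18]
25 0.0904 0.0 [-0.05  0.55  1.99 -0.83  0.45  0.04]
```

A quick fit of the arm's kinematics shows that a 25° tilt stays in range, with joint 4 at about -0.88.

Request:
{"api": "carry_out", "payload": {
  "deltas": [
    [0,0,0,-0.0165,0.061,0,0],
    [0,0,0,-0.0165,0.061,0,0],
    [-0.64,-0.43,1.035,0,0,0,0],
    [-0.64,-0.43,1.035,0,0,0,0],
    [-0.64,-0.43,1.035,0,0,0,0],
    [-0.64,-0.43,1.035,0,0,0,0],
    [0,0,0,0,0,0,0],
    [0,0,0,0,0,0,0]
  ]
}}

```text
time: 12.45
tool_pos: [0.4922, -0.0085, 0.0384]
tool_rot: [3.137, 0.439, 2.213]
contact_force: [0.1, -0.3, 0.1]
opening: 0.0004
grip_force: 0.0
```

```bash
python3 - <<'E'
from h import *
s,R=pose();print(s['qpos'].round(2),s['tool_pos'],R[:,2].round(3))
ax=np.array([.578,-.1232]);m=np.array([.6,-.8])
for k in (.118,.0925): print(k,(R.T@(np.r_[ax-k*m,.036]-s['tool_pos'])*100).round(2))
E
```

```text
[ 0.05  0.52  2.05 -0.88  0.47  0.19] [ 0.49223776 -0.00852771  0.03835367] [ 0.259 -0.338 -0.905]
0.118 [-2.18 -0.02  1.28]
0.0925 [-4.49 -0.02  2.37]
```

Request:
{"api": "carry_out", "payload": {
  "deltas": [
    [-0.73,-0.005,0.427,0,0,0,0],
    [-0.73,-0.005,0.427,0,0,0,0],
    [-0.73,-0.005,0.427,0,0,0,0],
    [-0.45,0,0.21,0,0,0,0],
    [-0.45,0,0.21,0,0,0,0],
    [-0.45,0,0.21,0,0,0,0],
    [-0.45,0,0.21,0,0,0,0],
    [0,0,0,0,0,0,0]
  ]
}}

```text
time: 13.12
tool_pos: [0.5197, -0.0444, 0.035]
tool_rot: [3.137, 0.439, 2.213]
contact_force: [0.1, -0.6, 0.4]
opening: 0.0002
grip_force: 0.0
```

Request:
{"api": "carry_out", "payload": {
  "deltas": [
    [-0.11,0,0.051,0,0,0,0],
    [-0.11,0,0.051,0,0,0,0],
    [-0.11,0,0.051,0,0,0,0],
    [-0.11,0,0.051,0,0,0,0],
    [0,0,0,0,0,0,0],
    [0,0,0,0,0,0,0],
    [0,0,0,0,0,0,0],
    [0,0,0,0,0,0,0]
  ]
}}

```text
time: 13.78
tool_pos: [0.522, -0.0476, 0.035]
tool_rot: [3.137, 0.439, 2.214]
contact_force: [-0.8, -0.0, 0.1]
opening: 0.0001
grip_force: 0.0
```

Request:
{"api": "carry_out", "payload": {
  "deltas": [
    [-0.09,0,0.042,0,0,0,0],
    [-0.045,0,0.021,0,0,0,0],
    [0,0,0,0,0,0,0],
    [0,0,0,0,0,0,0],
    [0,0,0,0,0,0,0],
    [0,0,0,0,0,0,0],
    [0,0,0,0,0,0,0],
    [0,0,0,0,0,0,0]
  ]
}}

```text
time: 14.45
tool_pos: [0.5229, -0.0488, 0.0349]
tool_rot: [3.137, 0.439, 2.214]
contact_force: [-0.8, -0.5, 0.4]
opening: 0.0005
grip_force: 0.0
```

```bash
python3 - <<'E'
from h import *
d=snap('wrist','w6')
print(pose()[0]['contact_force'])
s,R=pose()
print((np.array([.578,-.1232])-s['tool_pos'][:2])@[.6,-.8])
cv2.imwrite('pics/w6.png',d['image'])
E
```

```text
[-0.20117491  0.14255494 -0.56907769]
0.09258953285972855
```

Request:
{"api": "carry_out", "payload": {
  "deltas": [
    [-0.045,0,0.021,0,0,0,0],
    [-0.045,0,0.021,0,0,0,0],
    [0,0,0,0,0,0,0],
    [0,0,0,0,0,0,0],
    [0,0,0,0,0,0,0],
    [0,0,0,0,0,0,0],
    [0,0,0,0,0,0,0],
    [0,0,0,0,0,0,0]
  ]
}}

```text
time: 15.17
tool_pos: [0.5235, -0.0496, 0.0349]
tool_rot: [3.137, 0.439, 2.214]
contact_force: [0.3, -0.0, -0.4]
opening: 0.0007
grip_force: 0.0
```

Request:
{"api": "carry_out", "payload": {
  "deltas": [
    [-0.045,0,0.021,0,0,0,0],
    [-0.045,0,0.021,0,0,0,0],
    [0,0,0,0,0,0,0],
    [0,0,0,0,0,0,0],
    [0,0,0,0,0,0,0],
    [0,0,0,0,0,0,0],
    [0,0,0,0,0,0,0],
    [0,0,0,0,0,0,0]
  ]
}}

```text
time: 15.83
tool_pos: [0.524, -0.0503, 0.0349]
tool_rot: [3.137, 0.438, 2.214]
contact_force: [-1.3, 1.8, 0.0]
opening: 0.0003
grip_force: 1.3
```

Request:
{"api": "carry_out", "payload": {
  "deltas": [
    [-0.03,0,0.014,0,0,0,0],
    [0,0,0,0,0,0,0],
    [0,0,0,0,0,0,0],
    [0,0,0,0,0,0,0],
    [0,0,0,0,0,0,0],
    [0,0,0,0,0,0,0],
    [0,0,0,0,0,0,0],
    [0,0,0,0,0,0,0]
  ]
}}

```text
time: 16.5
tool_pos: [0.5242, -0.0505, 0.0349]
tool_rot: [3.137, 0.438, 2.214]
contact_force: [-2.3, 4.3, 1.6]
opening: 0.0001
grip_force: 2.6
```

The force rose to about 5 N, so the drawer is on its stop. I'll back straight out and lift clear.

Request:
{"api": "carry_out", "payload": {
  "deltas": [
    [0.9,0,-0.42,0,0,0,0],
    [1.8,0,-0.84,0,0,0,0],
    [1.8,0,-0.84,0,0,0,0],
    [1.8,0,-0.84,0,0,0,0],
    [-1.27,0,-2.7,0,0,0,0],
    [-1.27,0,-2.7,0,0,0,0],
    [-1.27,0,-2.7,0,0,0,0],
    [-1.27,0,-2.7,0,0,0,0]
  ]
}}

```text
time: 17.17
tool_pos: [0.4823, 0.0045, 0.1557]
tool_rot: [3.137, 0.438, 2.214]
contact_force: [0.8, -0.5, 0.3]
opening: 0.0003
grip_force: 0.0
```

Request:
{"api": "carry_out", "payload": {
  "deltas": [
    [-1.27,0,-2.7,0,0,0,0],
    [-1.27,0,-2.7,0,0,0,0],
    [2.7,0,-1.27,0,0,0,0],
    [2.7,0,-1.27,0,0,0,0],
    [2.7,0,-1.27,0,0,0,0],
    [2.7,0,-1.27,0,0,0,0],
    [0,0,0,0,0,0,0],
    [0,0,0,0,0,0,0]
  ]
}}

```text
time: 17.83
tool_pos: [0.4103, 0.1005, 0.2145]
tool_rot: [3.136, 0.44, 2.217]
contact_force: [0.0, -0.0, 1.0]
opening: 0.0006
grip_force: 0.0
```

```bash
python3 - <<'E'
from h import *
d=snap('top','t7'); im=d['image'][90:220,340:470]
cv2.imwrite('pics/t7c.png',cv2.resize(im,(598,598),interpolation=cv2.INTER_CUBIC))
print(pose()[0]['tool_pos'])
E
```

```text
[0.41076611 0.09976531 0.2144093 ]
```

View pics/t7c.png

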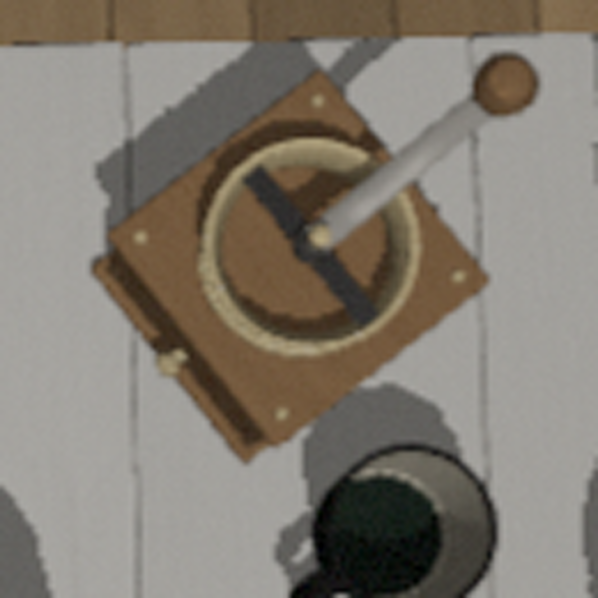

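The mill has not moved, the crank points to the back, and the drawer knob is now at (172,362). I'll check the numbers.

```bash
python3 - <<'E'
from h import *
d=load('t7')
for u,v in [(172,362),(165,370)]:
  p=pt(d,340+u/4.6-.4,90+v/4.6-.4,.034)[:2]
  print(p,(p-[.578,-.1232])@[.6,-.8]+.005)
E
```

```text
[ 0.53617859 -0.06832872] -0.06398986420697798
[ 0.53196019 -0.06449277] -0.0695896757987156
```

```bash
python3 -c "
from cell import robot
print(robot.hand_in())"
```

```text
the job is handed in; nothing more can be done
None
```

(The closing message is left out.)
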